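# Re-key a sprung filter cell and hold it home

## Task

The blue knurled filter cell on the wash-filter module sits proud because its hidden keyways are not over the pins, so the steel hasp will not close. Swing the hasp right back off the cell, then turn the knurled collar, pressing down on it, until it drops over the pins, push it fully home on its seat against the spring and keep holding it there: finish while still holding it down, so that a colleague can swing the hasp over it. Leave the tube rack, the reagent bottle and the pipette undisturbed.

Things in the scene. Friction and masses are not known exactly. Their poses are not given: they have to be found in the camera images.
- module: Fixed off-white box 190 x 280 mm, 42 mm tall; origin on the bench under the port. x points from the hasp's catch to its hinge, y along the hinge. It spans x -95..95, y -75..205 mm. A 78 x 92 mm aluminium block, top 62 mm above the bench, lies round the port; the catch, a small staple on it, reaches 70 mm above the bench at x -62..-38. Pump head (top 74 mm) at x 20, y 135.
- port_axis (a point): Fixed point: centre of the filter port at seat height, 65 mm above the bench, axes as the module's. A steel spigot 28 mm in diameter rises here, hidden under the cell, with three radial pins 120 degrees apart, their tops 8.5 mm above the seat. A sprung cup on the spigot pushes the cell up: 0.5 N at the pins' height, about 7 N at home, less the cell's weight of about 1.2 N.
- seat: Dark steel seat ring on the block, 54 mm in diameter; origin at the centre of its underside, its top face 65 mm above the bench: the cell's lower edge bears on it when home.
- cell_grip (a point): Centre of the filter cell's knurled band, on its axis, 30 mm above its lower edge and 12 mm below its flat top. The cell is a loose blue cap 44 mm in diameter, 42 mm tall, about 0.12 kg, upper 24 mm knurled, over the spigot with 0.8 mm of play. At the start it rests on the pins, this point 38.5 mm above port_axis; home, it is 30 mm above. Let go when home, it springs up.
- cell: The filter cell; origin at the centre of its lower edge, z up its axis. Three blind keyways inside its skirt, 120 degrees apart and 10 mm wide, fit the pins. Nothing outside shows them and their place in these axes is not given: turned either way they come over the pins within 95 degrees, for about 18 degrees of turn, and a push then sends the cell down 8.5 mm to the seat.
- hasp (a joint): Angle of the hasp (rad): 0 is level, closed over a seated cell, its leg over the catch; it grows as the tab swings up and back away from the cell, to a stop at 2.4. It starts ajar, 0.36 to 0.6, above the proud cell. The hinge is stiff (0.06 N m): it stays where left. Right back means beyond about 2.0: only there does it lie clear, below a hand gripping the cell.
- hasp_tab (a point): Centre of the hasp's red finger tab, 22 mm long, 16 mm wide, 5 mm thick; x along the strap towards the hinge, y along the hinge, z across the thickness. At joint 0 it is 66 mm from port_axis towards -x and 55 mm above it. The strap's slotted leg hangs 60 mm down, 18 mm inward of this point. Pinched from above by its 16 mm wide edges, it turns between the pads as it is swung.
- hasp_hinge (a point): Fixed point on the hasp's hinge axis, 40 mm from port_axis along its +x and 64 mm above the bench, axes as the module's. The hasp is a steel strap 16 mm wide, 4 mm thick: it rises 56 mm from here, crosses 88 mm over the cell (with a rubber foot under it), then the leg and the tab. The tab's centre is 120 mm from here: at joint 0, 106 mm towards -x and 56 mm up.
- tube_rack_mid (a point): Bystander: orange rack 105 x 62 mm, 52 mm tall, with red-capped tubes up to 100 mm above the bench; point at its centre, 26 mm up.
- reagent_mid (a point): Bystander: white bottle with red cap, 48 mm in diameter, 98 mm tall; point at its centre, 49 mm up.
- pipette_mid (a point): Bystander: grey pipette lying on the bench, about 240 mm long along its x, 27 mm thick; point 13.5 mm above the bench.

How it is judged:
By the outcome, as a careful person would: the job done as asked, in the order asked, and still so for the second after the job is handed in, while the arm keeps its last pose, push and grip.
It also fails if it takes over 58 s, if anything falls off the work surface, if the arm or the gripper's body presses on something with over 40 N, if the wrist force passes 120 N, or if a joint passes its speed limit or range.

## Robot

A 6-joint arm with a two-finger parallel gripper is mounted at the origin on the work surface. World frame = base frame: x ahead of the robot, y to its left, z up, the work surface at z = 0. Lengths are in m, angles in degrees, forces in N, time in s.
With the tool pointing down it reaches from about 0.375 to 0.9 m from the base axis. Payload 3.1 kg.
Tool frame: the origin (TCP) lies where the fingers leave the gripper's body, on its centre line; the fingertips stand 70 mm ahead of it and the grasp point (between the pads) lies 51 mm ahead of it; z points along the fingers, y is the line along which they close (so a half turn about z gives the same grasp; the last joint's range is limited). The gripper opens to 87 mm and grips with 3 to 60 N. Pads are 19 mm wide; open, the fingers measure 117 mm over their backs; the gripper's body (75 mm by 190 mm) begins 51 mm behind the grasp point.
Start: joints at [63.971, 30.224, 82.088, -0, 67.689, -10.227], TCP at [0.17, 0.601, 0.292] pointing down, gripper open.
Joint ranges: [-176.69, 176.69], [-43.24, 126.21], [12.49, 139.97], [-82, 262], [0, 151.66], [-163.58, 163.58]. Speed limits (degrees/s): [159.86, 159.86, 180, 180, 180, 180].

## Interface

Orientations are given as a 3x3 rotation matrix whose columns are the frame's x, y, z axes.
In Python, from rig import readout, capture, calibration, bot, look_for gives the robot as it stands. The module is installed in compiled form; this text tells all that it offers.
- The arm moves only by the shell command python3 -m pendant 'ROWS'. ROWS is JSON, a list of rows, each a list of 7 numbers: the shift along the tool's x, y, z normalised to -1 to 1, where 1 is 200 mm, then the turn, a rotation vector about the tool's x, y, z normalised to -1 to 1, where 1 is 180 degrees, then the closure, from -1 (fully open) to 1 (shut). In form: [[dx, dy, dz, ax, ay, az, grip], ...]. A call has 1 to 8 rows; each row is the pose to reach, as a shift and turn from the pose commanded when the call began, along the tool's axes at that moment, turning the shorter way round; what a row does not reach only later rows make up. A row lasts 1/10 s, in which the tool goes at most 50 mm and 8.59 degrees, less where a joint would pass 70% of its speed; a pose out of reach is approached as far as the arm can. A call with a number of a shift or a turn outside -1 to 1 is refused whole. A call with a gripper value outside its range is refused whole. The fingers move at their own pace and stop on an object; the grip force is fixed at half the most. Time passes only in rows, so rows that repeat a pose let the fingers close. It gives the time, the measured TCP pose, the force, the opening and the grip force at its end, in the units of the state.
- readout.read_state(): the state, without advancing time (a new reading comes with each control period).
- capture(name): name is "scene" or "side" or "wrist"; returns (picture, depth): 420x560x3 uint8, red, green, blue; 420x560 float32, m along the optical axis (not along the pixel's ray), 0 where there is no reading.
- calibration(name): a dict with "mtx" (3x3 intrinsics, pixels), "T" (4x4, takes a point from camera to world coordinates); the wrist camera has in their place "mount" (4x4, takes a point from camera to tool coordinates, whose origin is the TCP and whose axes are the flange's). Camera axes: x right, y down, z forward; pixel columns grow to the right and rows downward; lengths in m; the calibration is good to about 2 mm. A picture is of the moment at which its call begins: read the wrist's pose just before it. calibration takes no time and is no camera call.
- bot.hand_in(): hands the job in; it is judged then, once.
Trained networks look in the newest picture that a camera, given by its name, has taken for a name from the list of things; names that differ only in an ending like _2 or _b are one class to them, and where a whole thing is asked for, a point or a joint stands for the part that bears it (a point fixed in the world has none). Each returns a list of dicts, best first, with "conf" (0 to 1); they miss things now and then, are a little off and sometimes report something else, mostly with a low value. They report only what shows in the picture. A call takes as long as a camera call.
- look_for(thing, camera): "extent" ([left, top, right, bottom] in pixels, round what is visible of it).
The state is a dict: "time_s": time; "joint_positions": joint angles; "qvel": joint speeds; "tau": joint torques, N m; "position": TCP position; "tcp_rot": TCP orientation; "force": force on the tool from outside, world axes, zero at the start; "moment": the same for the moment, N m; "opening": opening from 0.0 (shut) to 1.0 (fully open); "grasp_force": force on a finger pad.
Only numpy, scipy, OpenCV 4.12 (cv2) and the standard library are available. Lean on these libraries where they do the work, as an engineer would, in place of code of your own. Each camera call takes 0.05 s, during which the arm holds its last target. There are 200 camera calls.

## Working session

There is one attempt and no reset: what is moved stays moved. The work goes in short steps, Python scripts to look and compute and a shell command to move; the robot and the scene stay as the last step left them, time stands still between calls to the robot, and variables do not carry over. Pictures are saved under pics/ and viewed, at most 10 in all, crops included, and the job is handed in when it is done.

```bash
mkdir -p pics; cat > h.py <<'E'
import numpy as np, cv2
from rig import readout, capture, calibration, bot, look_for
def snap(cam,name=None):
    s=readout.read_state(); p,d=capture(cam); c=calibration(cam)
    if cam=="wrist":
        T=np.eye(4);T[:3,:3]=np.array(s["tcp_rot"]).reshape(3,3);T[:3,3]=s["position"];T=T@np.array(c["mount"])
    else: T=np.array(c["T"])
    if name: cv2.imwrite(f"pics/{name}.png",p[:,:,::-1])
    K=np.array(c["mtx"]); v,u=np.mgrid[:420,:560]
    P=np.stack([(u-K[0,2])/K[0,0]*d,(v-K[1,2])/K[1,1]*d,d],-1)@T[:3,:3].T+T[:3,3]
    P[d==0]=np.nan
    return p,P,T,K
E
python3 - <<'E'
from h import *
np.set_printoptions(precision=4,suppress=True)
s=readout.read_state(); print(s["position"],s["tcp_rot"],s["time_s"],s["force"])
ims=[]
for c in ["scene","side","wrist"]:
    p,P,T,K=snap(c,c+"0"); ims.append(p); np.save(c+"P.npy",P); print(c,T[:3,3],T[:3,2])
    for t in ["cell","hasp_tab","hasp","seat","module","tube_rack_mid","reagent_mid","pipette_mid"]:
        for r in look_for(t,c)[:1]:
            e=np.round(r["extent"]).astype(int); u,v=(e[0]+e[2])//2,(e[1]+e[3])//2
            print(c,t,round(r["conf"],2),e,P[min(v,419),min(u,559)])
cv2.imwrite("pics/all.png",cv2.resize(np.vstack([np.hstack(ims[:2]),np.hstack([ims[2],ims[2]*0])]),(800,600),interpolation=cv2.INTER_AREA)[:,:,::-1])
E
```

```text
[0.1699 0.6009 0.2913] [[-0.9622  0.2723 -0.0009]
 [ 0.2723  0.9622 -0.0019]
 [ 0.0004 -0.0021 -1.    ]] 0.0 [ 0.5693 -0.0577 -0.7967]
scene [1.3296 0.3368 0.9026] [-0.6556 -0.2214 -0.722 ]
scene cell 0.77 [217 161 237 186] [ 0.5659 -0.0481  0.1131]
scene hasp_tab 0.82 [202 138 243 192] [ 0.5487 -0.0675  0.1158]
scene hasp 0.77 [202 141 239 191] [ 0.5548 -0.0695  0.1173]
scene seat 0.67 [216 178 238 193] [ 0.5644 -0.0511  0.0742]
scene module 0.59 [166 120 216 173] [ 0.4465 -0.2019  0.0497]
scene tube_rack_mid 0.96 [163 120 218 172] [ 0.4507 -0.2021  0.053 ]
scene reagent_mid 0.65 [215 161 235 185] [ 0.5681 -0.0518  0.1138]
scene pipette_mid 0.68 [275 229 349 303] [0.6735 0.1861 0.0211]
side [ 0.0431 -0.471   0.7396] [ 0.5356  0.574  -0.6194]
side cell 0.64 [308 244 328 275] [ 0.5324 -0.071   0.1153]
side hasp 0.62 [298 240 347 269] [ 0.55   -0.0675  0.1162]
side seat 0.51 [306 266 331 281] [ 0.5383 -0.0686  0.0639]
side module 0.8 [256 220 368 320] [ 0.5249 -0.0613  0.0785]
side tube_rack_mid 0.78 [311 312 367 364] [ 0.4434 -0.2092  0.0522]
side reagent_mid 0.69 [349 208 368 246] [ 0.7422 -0.0303  0.0585]
side pipette_mid 0.78 [242 206 311 235] [0.6405 0.1815 0.0211]
wrist [0.1047 0.619  0.3852] [ 0.2378 -0.0661 -0.9691]
```

View pics/all.png

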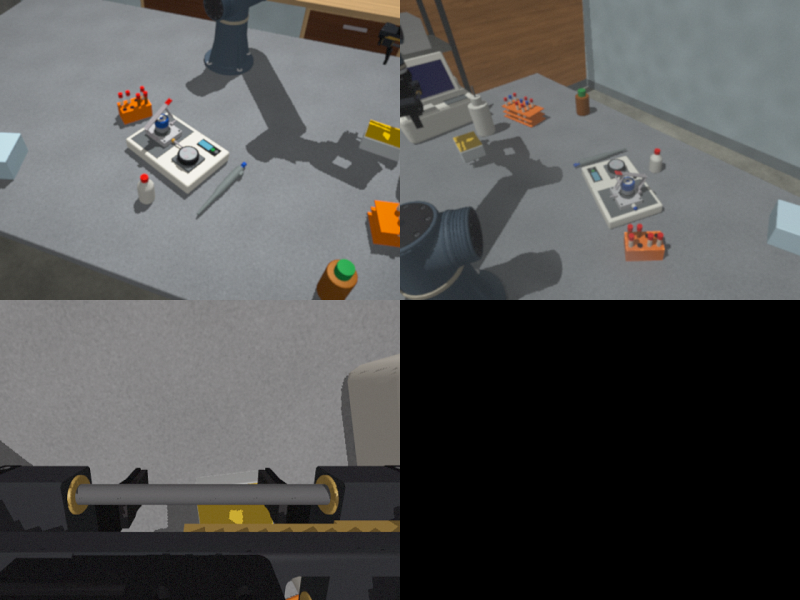

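The scene picture shows the module at about (178,152) in the mosaic, with the blue cell at its left end under the hasp and the red tab up-left at (168,101). The rack lies just beyond it, with the bottle and pipette on either side of the module.

```bash
python3 - <<'E'
from h import *
np.set_printoptions(precision=4,suppress=True)
out=[]
for c,(x0,y0,x1,y1) in {"scene":(150,110,350,310),"side":(240,190,390,340)}.items():
    P=np.load(c+"P.npy"); p=cv2.imread(f"pics/{c}0.png")
    out.append(cv2.resize(p[y0:y1,x0:x1],(400,400),interpolation=cv2.INTER_CUBIC))
    m=np.zeros(P.shape[:2],bool); m[y0:y1,x0:x1]=1
    hsv=cv2.cvtColor(p,cv2.COLOR_BGR2HSV)
    top=m&(abs(P[...,2]-.042)<.006)&(hsv[...,1]<60)
    n,l,st,ce=cv2.connectedComponentsWithStats(top.astype(np.uint8)); k=1+np.argmax(st[1:,4]); 
    q=P[l==k][:,:2].astype(np.float32); print(c,"top",len(q),cv2.minAreaRect(q*1000), np.round(cv2.boxPoints(cv2.minAreaRect(q*1000))), np.median(P[l==k][:,2]))
    red=m&((hsv[...,0]<8)|(hsv[...,0]>172))&(hsv[...,1]>150)&(hsv[...,2]>90)
    n,l,st,ce=cv2.connectedComponentsWithStats(red.astype(np.uint8))
    for i in range(1,n):
        if st[i,4]>8: print("red",st[i],np.nanmedian(P[l==i],0))
    blue=m&(abs(hsv[...,0]-110)<12)&(hsv[...,1]>110)
    n,l,st,ce=cv2.connectedComponentsWithStats(blue.astype(np.uint8))
    for i in range(1,n):
        if st[i,4]>8: print("blue",st[i],np.nanmedian(P[l==i],0),np.nanmax(P[l==i],0),np.nanmin(P[l==i],0))
cv2.imwrite("pics/crop.png",np.hstack(out))
E
```

```text
scene top 4965 ((573.3067626953125, -0.38873291015625), (282.46722412109375, 192.9715576171875), 66.96611785888672) [[ 429.  -93.]
 [ 607. -168.]
 [ 717.   92.]
 [ 540.  167.]] 0.041675900155726975
red [196 121  10  15  75] [ 0.4266 -0.1764  0.0975]
red [176 126   5   8  33] [ 0.4515 -0.2284  0.0976]
red [166 129   5   8  33] [ 0.4711 -0.2457  0.0974]
red [190 130   6   9  40] [ 0.4525 -0.1886  0.0972]
red [231 138   9   9  46] [ 0.5175 -0.0464  0.1634]
red [197 243  10  13 105] [ 0.7666 -0.0143  0.0968]
blue [338 227   7   8  24] [0.5523 0.2158 0.0175] [0.5639 0.2223 0.0217] [0.5451 0.2087 0.0083]
side top 3292 ((570.5020141601562, -0.57940673828125), (281.6599426269531, 189.7791748046875), 67.02246856689453) [[ 428.  -93.]
 [ 603. -167.]
 [ 713.   92.]
 [ 538.  166.]] 0.042005331138223856
red [357 208   7   8  42] [ 0.7573 -0.0188  0.0968]
red [319 314   6  10  41] [ 0.4267 -0.1749  0.0994]
red [333 314   6  10  46] [ 0.4454 -0.1928  0.0992]
red [319 325  10  11  74] [ 0.4094 -0.194   0.0994]
red [360 325   8  10  67] [ 0.4634 -0.2479  0.0989]
red [346 326  10  10  76] [ 0.445  -0.2306  0.0992]
blue [244 229   5   3  10] [0.5519 0.2121 0.0183] [0.5574 0.2156 0.0205] [0.5463 0.2077 0.0164]
blue [312 254  16   7  26] [ 0.5381 -0.0757  0.1151] [ 0.5576 -0.0596  0.117 ] [ 0.5251 -0.0808  0.1131]
blue [327 290   5   4  14] [ 0.5203 -0.1177  0.0545] [ 0.525  -0.1131  0.0571] [ 0.5183 -0.1206  0.0505]
```

View pics/crop.png

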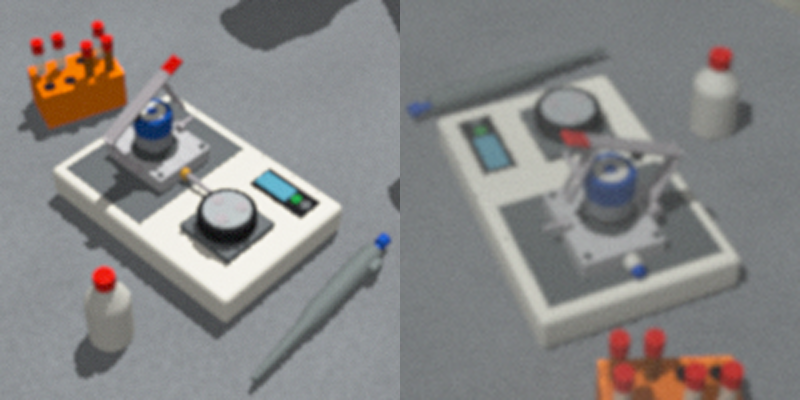

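Module frame: the port is at about (0.5465, -0.0605), x = (0.921, -0.39), y = (0.39, 0.921). The tab at (0.5175, -0.046, 0.163) puts the hasp at about 0.46 rad. I'll move over the tab now.

```bash
P='python3 -m pendant'
$P '[[-0.85,-0.88,0,0,0,0,-1],[-0.85,-0.88,0,0,0,0,-1],[-0.85,-0.88,0,0,0,0,-1],[-0.85,-0.88,0,0,0,0,-1],[-0.85,-0.88,0,0,0,0,-1],[-0.85,-0.88,0,0,0,0,-1]]'
$P '[[-0.85,-0.88,0,0,0,0,-1],[-0.85,-0.88,0,0,0,0,-1],[-0.85,-0.88,0,0,0,0,-1],[-0.85,-0.88,0,0,0,0,-1],[-0.85,-0.88,0,0,0,0,-1],[-0.85,-0.88,0,0,0,0,-1]]'
$P '[[-0.8,-0.88,0,0,0,0.04,-0.4],[-0.8,-0.88,0,0,0,0.04,-0.4],[-0.8,-0.88,0,0,0,0.04,-0.4],[-0.8,-0.88,0,0,0,0.04,-0.4],[-0.8,-0.88,0,0,0,0.04,-0.4],[-0.8,-0.88,0,0,0,0.04,-0.4],[-0.8,-0.88,0,0,0,0.04,-0.4]]'
python3 - <<'E'
from h import *
np.set_printoptions(precision=4,suppress=True)
s=readout.read_state(); print(s["time_s"],s["position"],s["joint_positions"],np.array(s["tcp_rot"]),s["opening"],s["force"])
p,P,T,K=snap("wrist","w1"); np.save("wP.npy",P)
for t in ["cell","hasp_tab"]:
    for r in look_for(t,"wrist")[:2]: print(t,r)
hsv=cv2.cvtColor(p,cv2.COLOR_RGB2HSV)
red=((hsv[...,0]<8)|(hsv[...,0]>172))&(hsv[...,1]>150)&(hsv[...,2]>90)
n,l,st,ce=cv2.connectedComponentsWithStats(red.astype(np.uint8))
for i in range(1,n):
    if st[i,4]>30: print("red",st[i],np.nanmedian(P[l==i],0),np.nanmin(P[l==i],0),np.nanmax(P[l==i],0))
E
```

```text
time_s: 1.95
position: [0.2875, 0.3819, 0.2923]
tcp_rot: [[-0.961, 0.278, -0.0], [0.278, 0.961, -0.002], [-0.0, -0.002, -1.0]]
force: [0.2, -0.1, 0.1]
opening: 1.002
grasp_force: 0.0
time_s: 2.55
position: [0.4052, 0.167, 0.2928]
tcp_rot: [[-0.96, 0.279, 0.004], [0.279, 0.96, -0.001], [-0.004, 0.001, -1.0]]
force: [0.2, 0.6, -0.4]
opening: 1.002
grasp_force: 0.0
time_s: 3.25
position: [0.5076, -0.0421, 0.292]
tcp_rot: [[-0.92, 0.392, -0.001], [0.392, 0.92, 0.001], [0.001, 0.001, -1.0]]
force: [-1.1, 0.5, 0.0]
opening: 0.703
grasp_force: 0.0
3.25 [ 0.5076 -0.0421  0.292 ] [-17.3541  21.3917  98.4692   0.0592  60.2076 -84.3326] [[-0.9202  0.3915 -0.0009]
 [ 0.3915  0.9202  0.0012]
 [ 0.0013  0.0008 -1.    ]] 0.7026774220967111 [-1.0671  0.4644  0.0117]
cell {'extent': [259.7, 224.8, 309.0, 258.6], 'conf': 0.86}
hasp_tab {'extent': [271.7, 203.5, 292.2, 315.8], 'conf': 0.64}
red [ 84 163  26  17 341] [ 0.4094 -0.1912  0.0997] [ 0.402  -0.2019  0.0842] [ 0.4167 -0.1865  0.1028]
red [116 174  24  18 338] [ 0.4297 -0.1698  0.0999] [ 0.4176 -0.2091  0.0513] [ 0.4373 -0.1646  0.1024]
red [110 198  24  19 319] [ 0.4483 -0.1871  0.0997] [ 0.4411 -0.1979  0.0791] [ 0.4555 -0.1824  0.1027]
red [ 74 212  25  18 322] [ 0.4469 -0.2261  0.0996] [ 0.4398 -0.2368  0.0835] [ 0.454  -0.222   0.1019]
red [272 224  22  22 459] [ 0.5139 -0.0465  0.1655] [ 0.5036 -0.057   0.1595] [ 0.5266 -0.0362  0.1697]
```

View pics/w1.png

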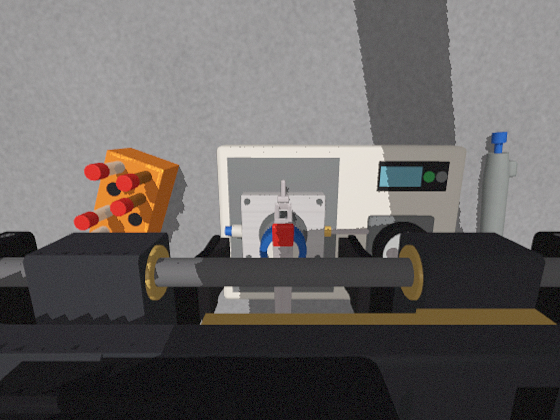

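The wrist picture shows the red tab at pixel (283,235), nearly centred between the fingers. The cell's blue rim is just behind it. Next I descend and pinch.

```bash
P='python3 -m pendant'
$P '[[-0.045,-0.008,0.2,0,0,0,-0.4],[-0.045,-0.008,0.39,0,0,0,-0.4],[-0.045,-0.008,0.39,0,0,0,-0.4],[-0.045,-0.008,0.39,0,0,0,0],[-0.045,-0.008,0.39,0,0,0,1],[-0.045,-0.008,0.39,0,0,0,1],[-0.045,-0.008,0.39,0,0,0,1],[-0.045,-0.008,0.39,0,0,0,1]]'
$P '[[0,0,0,0,0,0,1],[0,0,0,0,0,0,1],[0,0,0,0,0,0,1],[0,0,0,0,0,0,1]]'
```

```text
time_s: 4.2
position: [0.5155, -0.0479, 0.2152]
tcp_rot: [[-0.92, 0.391, 0.002], [0.391, 0.92, -0.001], [-0.002, 0.0, -1.0]]
force: [-0.1, -0.3, 0.3]
opening: 0.33
grasp_force: 0.0
time_s: 4.6
position: [0.5156, -0.0467, 0.2145]
tcp_rot: [[-0.92, 0.392, 0.001], [0.392, 0.92, 0.002], [-0.0, 0.003, -1.0]]
force: [1.2, 4.8, 1.3]
opening: 0.176
grasp_force: 30.0
```

```bash
P='python3 -m pendant'
$P '[[-0.06,0,-0.04,0,0,0,1],[-0.157,0,-0.085,0,0,0,1],[-0.26,0,-0.113,0,0,0,1],[-0.37,0,-0.122,0,0,0,1],[-0.476,0,-0.113,0,0,0,1],[-0.58,0,-0.085,0,0,0,1],[-0.68,0,-0.04,0,0,0,1],[-0.68,0,-0.04,0,0,0,1]]'
$P '[[-0.088,0,0.062,0,0,0,1],[-0.165,0,0.138,0,0,0,1],[-0.227,0,0.227,0,0,0,1],[-0.265,0,0.305,0,0,0,1],[-0.265,0,0.305,0,0,0,1],[-0.265,0,0.305,0,0,0,1]]'
python3 - <<'E'
from h import *
s=readout.read_state(); print(s["joint_positions"],s["force"])
out=[snap("scene")[0][110:260,150:350],snap("side")[0][190:340,240:440]]
cv2.imwrite("pics/a.png",cv2.resize(np.hstack(out),(800,300),interpolation=cv2.INTER_CUBIC)[:,:,::-1])
E
```

```text
time_s: 5.4
position: [0.6411, -0.1004, 0.2205]
tcp_rot: [[-0.92, 0.392, -0.001], [0.392, 0.92, 0.003], [0.003, 0.002, -1.0]]
force: [0.8, 3.5, -0.8]
opening: 0.174
grasp_force: 30.0
time_s: 6.0
position: [0.6883, -0.1206, 0.1609]
tcp_rot: [[-0.92, 0.391, -0.002], [0.391, 0.92, 0.002], [0.002, 0.001, -1.0]]
force: [-0.3, 5.3, -0.8]
opening: 0.178
grasp_force: 30.0
[-1.90957900e+01  4.44029543e+01  7.62054121e+01  7.28468281e-02
  5.95238761e+01 -8.61317827e+01] [-0.27111332  5.2942244  -0.81317414]
```

View pics/a.png

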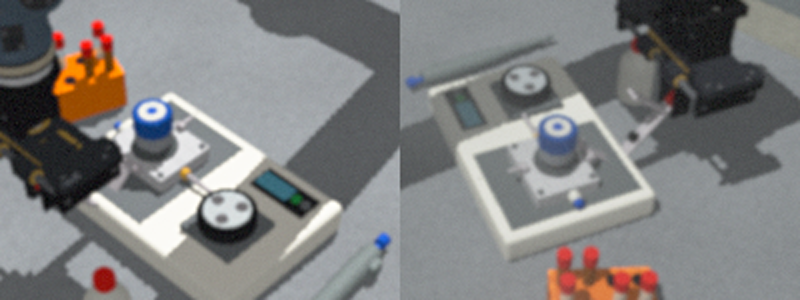

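Both views show the hasp swung back past the module's hinge edge with the tab still in the fingers. The cell is free, its blue cap at about (152,118) left and (557,133) right. I'll release, rise, and measure the cell.

```bash
P='python3 -m pendant'
$P '[[0,0,0,0,0,0,-0.4],[0,0,0,0,0,0,-0.4],[0,0,0,0,0,0,-0.4],[0,0,-0.25,0,0,0,-0.4],[0,0,-0.5,0,0,0,-0.4],[0,0,-0.7,0,0,0,-0.4],[0,0,-0.7,0,0,0,-0.7]]'
$P '[[0.25,0,0,0,0,0,-0.7],[0.5,0,0,0,0,0,-0.7],[0.75,0,0,0,0,0,-0.7],[0.85,0,0,0,0,0,-0.7],[0.85,0,0,0,0,0,-0.7],[0.85,0,0,0,0,0,-0.7]]'
cat > m.py <<'E'
from h import *
np.set_printoptions(precision=4,suppress=True)
s=readout.read_state(); R=np.array(s["tcp_rot"]); t=np.array(s["position"]); print(s["time_s"],t,s["force"],s["opening"])
for c in ["scene","side","wrist"]:
    p,P,T,K=snap(c,c+"2"); hsv=cv2.cvtColor(p,cv2.COLOR_RGB2HSV)
    near=np.hypot(P[...,0]-.5465,P[...,1]+.0605)<.035
    q=P[near&(P[...,2]>.108)&(P[...,2]<.122)]
    if len(q)>20:
        z=np.median(q[:,2]); q=q[abs(q[:,2]-z)<.003]
        (cx,cy),r=cv2.minEnclosingCircle((q[:,:2]*1000).astype(np.float32)); print(c,len(q),"circle",cx,cy,r,"mean",q.mean(0),"tool",(R.T@(np.r_[cx/1e3,cy/1e3,z]-t)))
    red=((hsv[...,0]<8)|(hsv[...,0]>172))&(hsv[...,1]>150)&(hsv[...,2]>60)&(np.hypot(P[...,0]-.69,P[...,1]+.12)<.04)&(P[...,2]>.06)
    if red.sum()>5: print(c,"tab",np.median(P[red],0))
E
python3 m.py
```

```text
time_s: 6.8
position: [0.6924, -0.1235, 0.3103]
tcp_rot: [[-0.92, 0.391, 0.016], [0.391, 0.92, -0.007], [-0.017, 0.0, -1.0]]
force: [0.9, -0.5, 0.8]
opening: 0.707
grasp_force: 0.0
time_s: 7.4
position: [0.5334, -0.0559, 0.3018]
tcp_rot: [[-0.92, 0.391, 0.003], [0.391, 0.92, -0.001], [-0.003, -0.0, -1.0]]
force: [0.9, 0.7, 0.8]
opening: 0.848
grasp_force: 0.0
7.4 [ 0.5334 -0.0559  0.3018] [0.9419 0.727  0.8181] 0.8484840524117634
scene 205 circle 548.2783813476562 -60.737117767333984 23.946483612060547 mean [ 0.548  -0.0593  0.1152] tool [-0.015   0.0014  0.1868]
scene tab [ 0.6914 -0.1164  0.1145]
side 212 circle 545.7877197265625 -58.878944396972656 23.551420211791992 mean [ 0.5446 -0.0607  0.1154] tool [-0.012   0.0022  0.1865]
side tab [ 0.6858 -0.1213  0.1109]
wrist 1615 circle 545.9555053710938 -60.54530334472656 22.72667694091797 mean [ 0.5453 -0.0599  0.1162] tool [-0.0128  0.0007  0.1856]
```

```bash
P='python3 -m pendant'
$P '[[-0.065,0.005,0.25,0,0,0,-0.7],[-0.065,0.005,0.5,0,0,0,-0.7],[-0.065,0.005,0.65,0,0,0,-0.7],[-0.065,0.005,0.73,0,0,0,-0.7],[-0.065,0.005,0.73,0,0,0,-0.7],[-0.065,0.005,0.73,0,0,0,-0.7]]'
$P '[[0,0,0,0,0,0,1],[0,0,0,0,0,0,1],[0,0,0,0,0,0,1],[0,0,0,0,0,0,1],[0,0,0,0,0,0,1],[0,0,0,0,0,0,1]]'
$P '[[0,0,0.01,0,0,0,1],[0,0,0.02,0,0,0,1],[0,0,0.02,0,0,0,1]]'
```

```text
time_s: 8.15
position: [0.546, -0.06, 0.155]
tcp_rot: [[-0.92, 0.391, 0.0], [0.391, 0.92, -0.0], [-0.0, -0.0, -1.0]]
force: [-0.0, -0.2, -0.3]
opening: 0.849
grasp_force: 0.0
time_s: 8.75
position: [0.5451, -0.0595, 0.1557]
tcp_rot: [[-0.921, 0.391, 0.001], [0.391, 0.921, -0.0], [-0.001, -0.0, -1.0]]
force: [-1.2, 0.1, 1.9]
opening: 0.501
grasp_force: 30.0
time_s: 9.05
position: [0.5453, -0.0596, 0.1549]
tcp_rot: [[-0.921, 0.39, 0.002], [0.39, 0.921, -0.001], [-0.002, -0.0, -1.0]]
force: [-5.1, 0.6, 25.3]
opening: 0.5
grasp_force: 30.0
```

```bash
P='python3 -m pendant'
$P '[[0,0,-0.008,0,0,0,1],[0,0,-0.008,0,0,0.045,1],[0,0,-0.008,0,0,0.045,1],[0,0,-0.008,0,0,0.045,1]]'
$P '[[0,0,0,0,0,0.045,1],[0,0,0,0,0,0.045,1]]'
```

```text
time_s: 9.45
position: [0.5459, -0.0596, 0.1552]
tcp_rot: [[-0.856, 0.517, 0.003], [0.517, 0.856, -0.001], [-0.003, 0.001, -1.0]]
force: [-1.7, 0.7, 15.4]
opening: 0.505
grasp_force: 30.0
time_s: 9.65
position: [0.546, -0.0594, 0.1552]
tcp_rot: [[-0.773, 0.634, 0.003], [0.634, 0.773, -0.0], [-0.003, 0.002, -1.0]]
force: [-0.9, 1.9, 15.7]
opening: 0.504
grasp_force: 30.0
```

```bash
P='python3 -m pendant'
$P '[[0,0,0,0,0,0.045,1],[0,0,0,0,0,0.045,1]]' |egrep 'pos|force'
$P '[[0,0,0,0,0,0.045,1],[0,0,0,0,0,0.045,1]]'|egrep 'pos|force|rot'
```

```text
position: [0.5456, -0.0594, 0.1552]
force: [-3.8, 0.1, 16.0]
grasp_force: 30.0
position: [0.5462, -0.0592, 0.1552]
tcp_rot: [[-0.565, 0.825, 0.004], [0.825, 0.565, -0.0], [-0.002, 0.003, -1.0]]
force: [-1.2, 2.6, 14.6]
grasp_force: 30.0
```

```bash
P='python3 -m pendant'
$P '[[0,0,0,0,0,0.045,1],[0,0,0,0,0,0.045,1]]' |egrep 'pos|force'
$P '[[0,0,0,0,0,0.045,1],[0,0,0,0,0,0.045,1]]'|egrep 'pos|force|rot'
python3 -c "
from h import *
s=readout.read_state();print(s['moment'],s['joint_positions'])"
```

```text
position: [0.546, -0.0593, 0.1552]
force: [-1.7, 2.4, 15.0]
grasp_force: 30.0
position: [0.5457, -0.059, 0.1551]
tcp_rot: [[-0.312, 0.95, 0.003], [0.95, 0.312, 0.0], [-0.001, 0.003, -1.0]]
force: [-2.1, 2.7, 15.5]
grasp_force: 30.0
[ 0.33495026  0.41964889 -0.09369217] [-1.78650553e+01  3.58730526e+01  9.97563846e+01  9.23483184e-02
  4.42314719e+01 -3.61397224e+01]
```

```bash
P='python3 -m pendant'
$P '[[0,0,0,0,0,0.045,1],[0,0,0,0,0,0.045,1]]' |egrep 'pos|force'
$P '[[0,0,0,0,0,0.045,1],[0,0,0,0,0,0.045,1]]'|egrep 'pos|force|rot'
```

```text
position: [0.5464, -0.0591, 0.1552]
force: [-0.7, 2.4, 14.7]
grasp_force: 30.0
position: [0.5461, -0.0591, 0.1552]
tcp_rot: [[-0.035, 0.999, 0.004], [0.999, 0.035, 0.0], [-0.0, 0.004, -1.0]]
force: [-1.2, 2.8, 14.9]
grasp_force: 30.0
```

```bash
P='python3 -m pendant'
$P '[[0,0,0,0,0,0,1]]' |egrep 'pos|force|rot'
```

```text
position: [0.5462, -0.0591, 0.1552]
tcp_rot: [[-0.037, 0.999, 0.004], [0.999, 0.037, 0.0], [-0.0, 0.004, -1.0]]
force: [-1.0, 2.1, 15.5]
grasp_force: 30.0
```

```bash
P='python3 -m pendant'
$P '[[0,0,0,0,0,0.045,1],[0,0,0,0,0,0.045,1]]' |egrep 'pos|force'
$P '[[0,0,0,0,0,0.045,1],[0,0,0,0,0,0.045,1]]'|egrep 'pos|force|rot'
```

```text
position: [0.5462, -0.0591, 0.1549]
force: [-2.0, 1.6, 14.0]
grasp_force: 30.0
position: [0.5463, -0.059, 0.1536]
tcp_rot: [[0.243, 0.97, 0.004], [0.97, -0.243, 0.0], [0.001, 0.004, -1.0]]
force: [3.1, 4.1, 3.5]
grasp_force: 30.0
```

Force fell and z dropped: the keyways are over the pins. Now push down.

```bash
P='python3 -m pendant'
$P '[[0,0,0.015,0,0,0.015,1],[0,0,0.03,0,0,0.015,1],[0,0,0.035,0,0,0.015,1]]' |egrep 'pos|force|rot'
python3 -c "
from h import *
s=readout.read_state();print(s['moment'],s['joint_positions'])"
```

```text
position: [0.5465, -0.0591, 0.1475]
tcp_rot: [[0.285, 0.958, 0.004], [0.958, -0.285, 0.0], [0.001, 0.004, -1.0]]
force: [-0.3, 4.3, 18.8]
grasp_force: 30.0
[ 0.67286182  0.09584235 -0.08807732] [-17.85836345  36.63614555  99.91113764   0.11842439  43.24114513
  -1.37664286]
```

```bash
P='python3 -m pendant'
$P '[[0,0,0.008,0,0,0,1],[0,0,0.008,0,0,0,1]]' |egrep 'pos|force|rot'
sed -i 's/>.108/>.098/' m.py; python3 m.py
python3 - <<'E'
import cv2,numpy as np
a=cv2.imread("pics/scene2.png")[120:220,180:300];b=cv2.imread("pics/side2.png")[210:310,260:380]
cv2.imwrite("pics/c.png",cv2.resize(np.hstack([a,b]),(800,333),interpolation=cv2.INTER_CUBIC))
E
```

```text
position: [0.5465, -0.059, 0.1474]
tcp_rot: [[0.285, 0.959, 0.004], [0.959, -0.285, 0.0], [0.001, 0.004, -1.0]]
force: [-0.2, 5.2, 21.9]
grasp_force: 30.0
11.85 [ 0.5465 -0.059   0.1474] [-0.1902  5.1643 21.9346] 0.501665580121427
scene 118 circle 547.6783447265625 -56.245445251464844 33.3751220703125 mean [ 0.5495 -0.0497  0.1064] tool [0.003  0.0002 0.0409]
scene tab [ 0.691  -0.1159  0.1124]
side 178 circle 544.96240234375 -61.012786865234375 33.18985366821289 mean [ 0.5457 -0.0666  0.107 ] tool [-0.0024 -0.0011  0.0403]
side tab [ 0.6848 -0.1213  0.1115]
wrist 3523 circle 548.69970703125 -50.81401443481445 32.299747467041016 mean [ 0.5457 -0.0599  0.1075] tool [ 0.0085 -0.0004  0.0399]
```

View pics/c.png

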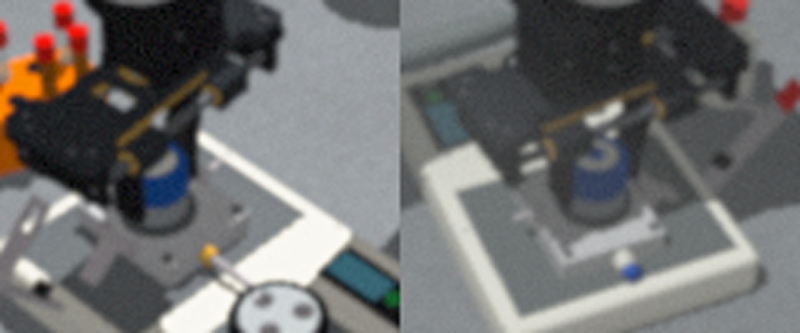

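The cap sits low in the fingers. Its top has dropped from 115.5 to 107 mm in all three cameras, i.e. home on the seat, and the hasp still lies back at about 2.26 rad. I'll check that the hold is steady.

```bash
P='python3 -m pendant'
$P '[[0,0,0,0,0,0,1],[0,0,0,0,0,0,1],[0,0,0,0,0,0,1],[0,0,0,0,0,0,1],[0,0,0,0,0,0,1],[0,0,0,0,0,0,1],[0,0,0,0,0,0,1],[0,0,0,0,0,0,1]]' |egrep 'pos|force|rot'
python3 m.py | grep wrist
```

```text
position: [0.5465, -0.059, 0.1474]
tcp_rot: [[0.285, 0.959, 0.005], [0.959, -0.285, -0.0], [0.001, 0.004, -1.0]]
force: [-1.0, 4.1, 22.8]
grasp_force: 30.0
wrist 3511 circle 548.7628173828125 -50.10354995727539 32.20147705078125 mean [ 0.5456 -0.06    0.1075] tool [ 0.0091 -0.0005  0.0399]
```

Steady under the push; handing in.

```bash
python3 -c "
from rig import bot
print(bot.hand_in())"
```

```text
the job is handed in; nothing more can be done
None
```

I swung the hasp back to about 2.26 rad, turned the cell about 84° until it dropped over the pins, and handed the job in with the arm still holding it on the seat at about 22 N; the rack, bottle and pipette were not touched.

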